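Square up plating coupons against a sprung backstop

TASK

Pick up the straightedge by its rib and use it to push all four loose copper coupons together, as one row, into the squaring frame until they stand square and flush against its sprung backstop. The backstop is not clamped at a known place, so go by feel: lean on the row firmly, with about 10 N for a good second and never more than 16 N, then ease off without disturbing the row. Move the coupons only with the straightedge, then stand it flat on the worktop clear of the frame, and leave the other things there alone.

Things in the scene. Friction and masses are not known exactly. Their poses are not given: they have to be found in the camera images.
- frame: Low aluminium squaring frame fixed to the worktop, no floor (parts slide on the worktop in it). Origin on the worktop, mid-way between its side rails, under the backstop's face at mid setting. x points into the frame (push direction), y left, z up. Rails 12 mm high, 12 wide, inner faces at y = +-80 mm, from x = -110 to 87 mm; behind the backstop are a clamp with two thumbscrews (25 mm high) and an end bar.
- backstop_mid_setting (a point): Point fixed to the frame, 7 mm above its origin. The backstop, a steel bar 156 mm long and 13 mm high across the frame, faces the mouth. It is clamped at an unknown setting (not measured): its unloaded face lies anywhere within 22 mm of this point along the frame's x. It is sprung: gives 1 mm per 4 N towards +x, 10 mm at most, damped, and comes back when unloaded.
- frame_mouth (a point): Middle of the frame's open mouth, 142 mm in front (-x) of the frame's origin, 7 mm above the worktop. From here the flared lead-ins (12 mm high) narrow to the rails over 32 mm.
- straightedge_mid (a point): Centre of the straightedge, 23.5 mm above its underside: aluminium bar 146 mm long (its y), 20 mm wide (its x; the pushing faces are 10 mm from the centre), 14 mm high, and on it a black upright rib to hold it by, 12 mm thick (x), 70 mm long (y), from 14 to 47 mm above the underside. About 0.18 kg. Starts standing on the worktop, left of the frame.
- coupon_1_mid (a point): Centre of a copper plating coupon, one of four alike: polished square plate 28 x 28 mm, 10 mm thick, about 0.06 kg, slides easily, with a small dark hole mark near its +x edge. Lies flat on the worktop between the frame's rails or in its mouth, askew by up to 0.25 rad; its x axis points roughly along the frame's x. No. 1 counted from the left (+y) as seen along the frame's x.
- coupon_2_mid (a point): Centre of a copper plating coupon, one of four alike: polished square plate 28 x 28 mm, 10 mm thick, about 0.06 kg, slides easily, with a small dark hole mark near its +x edge. Lies flat on the worktop between the frame's rails or in its mouth, askew by up to 0.25 rad; its x axis points roughly along the frame's x. No. 2 counted from the left (+y) as seen along the frame's x.
- coupon_3_mid (a point): Centre of a copper plating coupon, one of four alike: polished square plate 28 x 28 mm, 10 mm thick, about 0.06 kg, slides easily, with a small dark hole mark near its +x edge. Lies flat on the worktop between the frame's rails or in its mouth, askew by up to 0.25 rad; its x axis points roughly along the frame's x. No. 3 counted from the left (+y) as seen along the frame's x.
- coupon_4_mid (a point): Centre of a copper plating coupon, one of four alike: polished square plate 28 x 28 mm, 10 mm thick, about 0.06 kg, slides easily, with a small dark hole mark near its +x edge. Lies flat on the worktop between the frame's rails or in its mouth, askew by up to 0.25 rad; its x axis points roughly along the frame's x. No. 4 counted from the left (+y) as seen along the frame's x.
- masking_tape: Bystander: roll of masking tape lying flat, 68 mm across, 24 mm high; origin under its centre.
- paint_jar: Bystander: screw-cap jar 48 mm across, 66 mm high, left of the frame; origin under its centre.
Mind the look-alikes: they are no part of the job. What is shaped like the part that bears coupon_3_mid but blue or turquoise is not meant.

How it is judged:
On the way, in this order (a step that is already met when the one before it is completed fails the run):
1. the straightedge is lifted clear of the worktop (height (world z) of straightedge_mid above 0.045 m), for 0.1 s.
2. the four coupons stand in one flush row and are pressed against the backstop, by the straightedge, with more than 6 N (((angle between the x axis of coupon_1 and the x axis of frame, either way round below 0.09 rad and x of coupon_2_mid in the frame of coupon_1 between -0.004 and 0.004 m) or (angle between the y axis of coupon_1 and the x axis of frame, either way round below 0.09 rad and y of coupon_2_mid in the frame of coupon_1 between -0.004 and 0.004 m)) and x of each of coupon_1_mid, coupon_2_mid, coupon_3_mid, coupon_4_mid in the frame of frame above -0.042 m and height (world z) of each of coupon_1_mid, coupon_2_mid, coupon_3_mid, coupon_4_mid below 0.009 m and y of coupon_1_mid in the frame of frame between -0.08 and 0.08 m and ((angle between the x axis of coupon_2 and the x axis of frame, either way round below 0.09 rad and x of coupon_3_mid in the frame of coupon_2 between -0.004 and 0.004 m) or (angle between the y axis of coupon_2 and the x axis of frame, either way round below 0.09 rad and y of coupon_3_mid in the frame of coupon_2 between -0.004 and 0.004 m)) and y of coupon_2_mid in the frame of frame between -0.08 and 0.08 m and ((angle between the x axis of coupon_3 and the x axis of frame, either way round below 0.09 rad and x of coupon_4_mid in the frame of coupon_3 between -0.004 and 0.004 m) or (angle between the y axis of coupon_3 and the x axis of frame, either way round below 0.09 rad and y of coupon_4_mid in the frame of coupon_3 between -0.004 and 0.004 m)) and y of coupon_3_mid in the frame of frame between -0.08 and 0.08 m and (angle between the x axis of coupon_4 and the x axis of frame, either way round below 0.09 rad or angle between the y axis of coupon_4 and the x axis of frame, either way round below 0.09 rad) and y of coupon_4_mid in the frame of frame between -0.08 and 0.08 m and contact force between frame and anything else above 6 N and (contact force between straightedge and coupon_1 above 0.5 N or contact force between straightedge and coupon_2 above 0.5 N or contact force between straightedge and coupon_3 above 0.5 N or contact force between straightedge and coupon_4 above 0.5 N) and contact force between straightedge and frame below 2 N), for 0.4 s.
At the end, for the whole second after the job is handed in: The four coupons lie still at the backstop in one row, neighbours flush within 4 mm and square to the frame within 0.09 rad; the straightedge stands flat and still on the worktop, its centre over 0.15 m in front of the backstop (mid setting) or over 0.1 m to a side of the frame's middle (((angle between the x axis of coupon_1 and the x axis of frame, either way round below 0.09 rad and x of coupon_2_mid in the frame of coupon_1 between -0.004 and 0.004 m) or (angle between the y axis of coupon_1 and the x axis of frame, either way round below 0.09 rad and y of coupon_2_mid in the frame of coupon_1 between -0.004 and 0.004 m)) and x of each of coupon_1_mid, coupon_2_mid, coupon_3_mid, coupon_4_mid in the frame of frame above -0.042 m and height (world z) of each of coupon_1_mid, coupon_2_mid, coupon_3_mid, coupon_4_mid below 0.009 m and y of coupon_1_mid in the frame of frame between -0.08 and 0.08 m and ((angle between the x axis of coupon_2 and the x axis of frame, either way round below 0.09 rad and x of coupon_3_mid in the frame of coupon_2 between -0.004 and 0.004 m) or (angle between the y axis of coupon_2 and the x axis of frame, either way round below 0.09 rad and y of coupon_3_mid in the frame of coupon_2 between -0.004 and 0.004 m)) and y of coupon_2_mid in the frame of frame between -0.08 and 0.08 m and ((angle between the x axis of coupon_3 and the x axis of frame, either way round below 0.09 rad and x of coupon_4_mid in the frame of coupon_3 between -0.004 and 0.004 m) or (angle between the y axis of coupon_3 and the x axis of frame, either way round below 0.09 rad and y of coupon_4_mid in the frame of coupon_3 between -0.004 and 0.004 m)) and y of coupon_3_mid in the frame of frame between -0.08 and 0.08 m and (angle between the x axis of coupon_4 and the x axis of frame, either way round below 0.09 rad or angle between the y axis of coupon_4 and the x axis of frame, either way round below 0.09 rad) and y of coupon_4_mid in the frame of frame between -0.08 and 0.08 m and contact force between frame and anything else below 4 N and linear speed of each of straightedge, coupon_1, coupon_2, coupon_3, coupon_4 below 0.02 m/s and angle between straightedge's own z axis and vertical below 0.1 rad and height (world z) of straightedge_mid below 0.028 m and (x of straightedge_mid in the frame of frame below -0.15 m or y of straightedge_mid in the frame of frame above 0.1 m or y of straightedge_mid in the frame of frame below -0.1 m)); the robot touches nothing.
It fails at once if more than 16 N presses on the frame or its backstop (contact force between frame and anything else above 16 N).
It fails at once if the fingers touch a coupon (contact force between the fingers and coupon_1 above 0.5 N or contact force between the fingers and coupon_2 above 0.5 N or contact force between the fingers and coupon_3 above 0.5 N or contact force between the fingers and coupon_4 above 0.5 N).
It fails at once if a coupon is lifted off the worktop by more than 10 mm or tipped (height (world z) of any of coupon_1_mid, coupon_2_mid, coupon_3_mid, coupon_4_mid above 0.015 m or angle between any of coupon_1, coupon_2, coupon_3, coupon_4's own z axis and vertical above 0.5 rad).
It fails at once if a bystander is moved by more than 15 mm (distance of any of masking_tape, paint_jar from where it was at the start of the episode above 0.015 m).
It also fails if it takes over 72 s, if anything falls off the work surface, if the arm or the gripper's body presses on something with over 40 N, if the wrist force passes 120 N, or if a joint passes its speed limit or range.

ROBOT

A 6-joint arm with a two-finger parallel gripper is mounted at the origin on a cart in front of the work surface, level with it; the furniture and walls round the work are solid. World frame = base frame: x ahead of the robot, y to its left, z up, the work surface at z = 0. Lengths are in m, angles in rad, forces in N, time in s.
With the tool pointing down it reaches from about 0.3 to 0.875 m from the base axis. Payload 6.4 kg.
Tool frame: the origin (TCP) lies between the finger pads; the fingertips stand 14 mm ahead of it and the grasp point (between the pads) lies 5 mm behind it (env.tips_ahead is the distance from the TCP to the fingertips, in m); z points along the fingers, y is the line along which they close (so a half turn about z gives the same grasp; the last joint's range is limited). The gripper opens to 85 mm and grips with 20 to 120 N. Pads are 22 mm wide; open, the fingers measure 114 mm over their backs; the gripper's body (76 mm by 85 mm) begins 54 mm behind the grasp point. The pads swing forward as they close: fully open they stand 13 mm farther back than shut.
Start: joints at [-1.335, 0.181, 1.607, -0, 1.354, -0.206], TCP at [0.246, -0.52, 0.245] pointing down, gripper open.
Joint ranges: [-2.99, 2.99], [-0.89, 2.07], [0.3, 2.58], [-1.14, 4.28], [0, 2.63], [-3.12, 3.12]. Speed limits (rad/s): [2.57, 2.57, 3.01, 3.14, 3.14, 3.14].

INTERFACE

Orientations are given as [roll, pitch, yaw] about the fixed x, y, z axes, in that order (R = Rz(yaw) Ry(pitch) Rx(roll)).
In Python, from rig import env gives the robot as it stands. The module is installed in compiled form; this text tells all that it offers.
- The arm moves only by the tool step_arm, never from a script. Its argument "plan" is a list of rows, each a list of 3 entries, a list of its own where there are three numbers: the shift along the tool's x, y, z in m, then the turn, a rotation vector about the tool's x, y, z in rad, then the finger opening in m, from 0 to 0.0854. A call has 1 to 20 rows; each row shifts and turns the commanded pose from where the row before left it, along the tool's axes as they then stand; what a row does not reach is not made up. A row lasts 1/12 s, in which the tool goes at most 41.7 mm and 7.16 degrees, less where a joint would pass 70% of its speed; a pose out of reach is approached as far as the arm can. A call is refused whole if a number of a shift passes 0.0417 or a number of a turn 0.125, either way. A call with a gripper value outside its range is refused whole. The fingers move at their own pace and stop on an object; "squeeze" is the grip in N (left out, the last holds). Time passes only in rows, so rows that do not move let the fingers close. It gives the time, the measured TCP pose, the force, the opening and the grip force at its end, in the units of the state.
- env.get_obs(): the state, without advancing time (a new reading comes with each control period).
- env.snapshot(name): name is "scene" or "side" or "wrist"; returns a dict with "pixels" (480x640x3 uint8, blue, green, red), "K" (3x3 intrinsics, pixels), "extrinsics" (4x4, takes a point from world to camera coordinates); the wrist camera has in their place "T_tool_cam" (4x4, takes a point from camera to tool coordinates, whose origin is the TCP and whose axes are the flange's). Camera axes: x right, y down, z forward; pixel columns grow to the right and rows downward; lengths in m; the calibration is good to about 2 mm. A picture is of the moment at which its call begins: read the wrist's pose just before it. There is no depth.
- env.job_done(): hands the job in; it is judged then, once.
The state is a dict: "time_s": time; "joint_positions": joint angles; "joint_vel": joint speeds; "tau": joint torques, N m; "eef_pos": TCP position; "eef_rot": TCP orientation; "wrist_force": force on the tool from outside, world axes, zero at the start; "wrist_torque": the same for the moment, N m; "gripper_width": finger opening in m; "grip_force": force on a finger pad.
Only numpy, scipy, OpenCV 4.12 (cv2) and the standard library are available. Lean on these libraries where they do the work, as an engineer would, in place of code of your own. Each camera call takes 0.05 s, during which the arm holds its last target. There are 200 camera calls.

## Working session

There is one attempt and no reset: what is moved stays moved. The work goes in short steps, Python scripts to look and compute and a tool call to move; the robot and the scene stay as the last step left them, time stands still between calls to the robot, and variables do not carry over. Pictures are saved under pics/ and viewed, at most 10 in all, crops included, and the job is handed in when it is done.

Besides the shell and the picture viewer there is one more tool, called after "Request:" as a command line: name --argument value ..., lists and objects as JSON in quotes. step_arm: Moves the arm, as the interface text tells. Its arguments: {"type":"object","properties":{"plan":{"type":"array"},"squeeze":{"type":"number"}},"required":["plan"]}

```bash
mkdir -p pics
python3 - <<'E'
from rig import env
import cv2,numpy as np
o=env.get_obs();print({k:np.round(v,3) for k,v in o.items()})
for n in("scene","side"):
    s=env.snapshot(n);cv2.imwrite(f"pics/{n}0.png",s["pixels"]);np.savez(f"pics/{n}0.npz",**s)
    print(n,s["K"].tolist(),np.round(s["extrinsics"],3).tolist())
E
```

```text
{'time_s': np.float64(0.0), 'joint_positions': array([-1.335,  0.182,  1.608,  0.   ,  1.354, -0.206]), 'joint_vel': array([-0.001, -0.   ,  0.   , -0.001, -0.002,  0.002]), 'tau': array([ 0.0000e+00, -4.4487e+01, -3.5134e+01, -0.0000e+00,  9.0000e-03,
        0.0000e+00]), 'eef_pos': array([ 0.246, -0.519,  0.244]), 'eef_rot': array([-3.14 , -0.   ,  0.442]), 'wrist_force': array([-0.491,  0.435, -0.914]), 'wrist_torque': array([-0.001, -0.024, -0.044]), 'grip_force': np.float64(0.0), 'gripper_width': np.float64(0.086)}
scene [[545.1106694760002, 0.0, 325.88848805902234], [0.0, 545.1106694760002, 242.17884314515638], [0.0, 0.0, 1.0]] [[0.863, -0.506, 0.017, -0.545], [-0.28, -0.505, -0.816, 0.193], [0.421, 0.699, -0.577, 0.933], [0.0, 0.0, 0.0, 1.0]]
side [[495.97816830577625, 0.0, 318.84020465456854], [0.0, 495.97816830577625, 235.7798846574446], [0.0, 0.0, 1.0]] [[0.882, -0.471, 0.001, -0.547], [-0.376, -0.704, -0.603, 0.225], [0.285, 0.531, -0.798, 1.137], [0.0, 0.0, 0.0, 1.0]]
```

View pics/scene0.png

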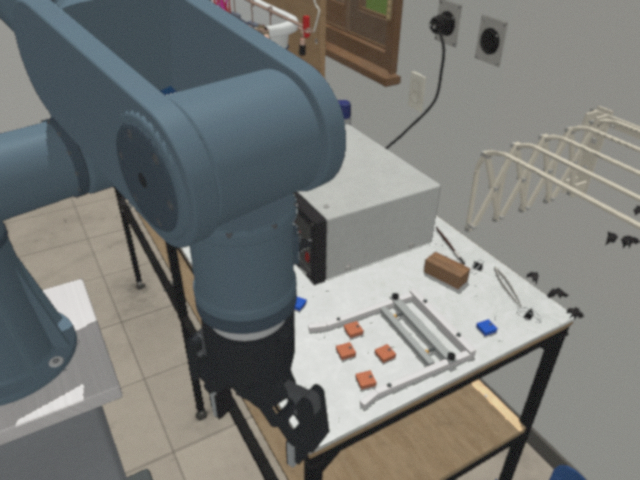

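View pics/side0.png

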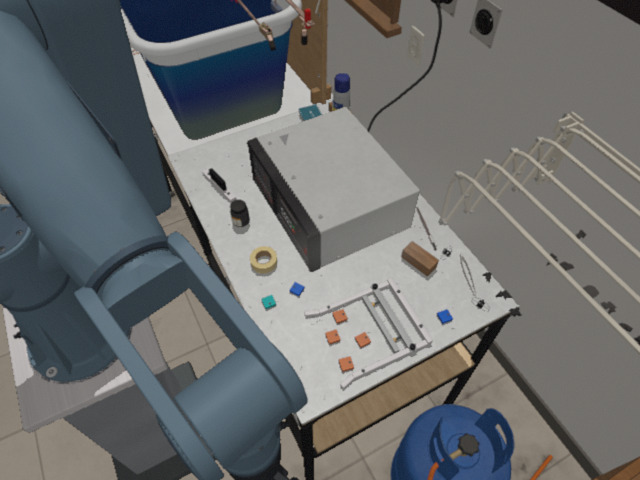

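The side view shows four orange coupons at about (340,316), (333,338), (362,340) and (346,364). The frame runs from (306,316) to (430,345), with the tape at (263,260) and the jar at (239,214). The straightedge is probably at (217,183). I'll enlarge and enhance this view, with a world grid at z=0.

```bash
cat > h.py <<'E'
import numpy as np,cv2
def load(n):
    s=np.load(f"pics/{n}.npz");return s["pixels"],s["K"],s["extrinsics"]
def ray(K,E,p,z):
    p=np.atleast_2d(p).astype(float);R,t=E[:3,:3],E[:3,3];c=-R.T@t
    d=(np.c_[p,np.ones(len(p))]@np.linalg.inv(K).T)@R
    return c+d*((z-c[2])/d[:,2])[:,None]
def proj(K,E,P):
    q=(np.atleast_2d(P)@E[:3,:3].T+E[:3,3])@K.T;return q[:,:2]/q[:,2:]
E
python3 - <<'E'
from h import *
I,K,E=load("side0")
def crop(x,y,w,h,f): return cv2.resize(I[y:y+h,x:x+w],None,fx=f,fy=f,interpolation=cv2.INTER_CUBIC)
a=crop(190,160,100,150,4);b=crop(295,275,100*1,150,4)
b=crop(295,275,145,120,800/290*1.0)
a=crop(190,160,110,150,4)
cv2.imwrite("pics/a.png",a); cv2.imwrite("pics/b.png",crop(295,275,160,120,5))
I2,K2,E2=load("scene0")
for n,(K_,E_,I_) in dict(side=(K,E,I),scene=(K2,E2,I2)).items():
    h=cv2.cvtColor(I_,cv2.COLOR_BGR2HSV);m=cv2.inRange(h,(3,110,90),(18,255,255))
    for c in cv2.findContours(m,0,2)[0]:
        A=cv2.contourArea(c)
        if 40<A<600:
            mm=cv2.moments(c);p=(mm['m10']/mm['m00'],mm['m01']/mm['m00']);print(n,A,np.round(p,1),ray(K_,E_,p,.008).round(4))
for p in[(217,180),(239,214),(263,260),(306,316),(345,385),(376,287),(410,347),(430,345)]:print(p,ray(K,E,p,.0).round(3))
E
```

```text
side 59.5 [432.5 470.8] [[ 0.5386 -0.6179  0.008 ]]
side 312.5 [629.1 471.9] [[ 0.8716 -0.798   0.008 ]]
side 110.5 [541.6 467.1] [[ 0.7288 -0.7121  0.008 ]]
side 124.5 [345.7 363.7] [[ 0.4994 -0.3515  0.008 ]]
side 108.0 [362.2 339.7] [[ 0.5607 -0.3197  0.008 ]]
side 112.5 [332.3 336.6] [[ 0.5048 -0.2813  0.008 ]]
side 106.0 [339.4 316. ] [[ 0.5448 -0.2434  0.008 ]]
side 41.0 [432.5 260. ] [[ 0.8299 -0.2167  0.008 ]]
side 269.0 [373.9  14. ] [[1.323  0.8524 0.008 ]]
side 200.0 [323.   41.1] [[1.0545 0.7795 0.008 ]]
scene 181.5 [365.1 379.5] [[ 0.4994 -0.3536  0.008 ]]
scene 158.0 [384.6 353.2] [[ 0.5609 -0.3219  0.008 ]]
scene 152.5 [345.2 350.7] [[ 0.5047 -0.2836  0.008 ]]
scene 145.5 [352.8 329. ] [[ 0.545  -0.2452  0.008 ]]
(217, 180) [[0.452 0.307 0.   ]]
(239, 214) [[0.459 0.159 0.   ]]
(263, 260) [[ 0.454 -0.01   0.   ]]
(306, 316) [[ 0.478 -0.203  0.   ]]
(345, 385) [[ 0.476 -0.39   0.   ]]
(376, 287) [[ 0.665 -0.213  0.   ]]
(410, 347) [[ 0.649 -0.383  0.   ]]
(430, 345) [[ 0.692 -0.4    0.   ]]
```

View pics/a.png

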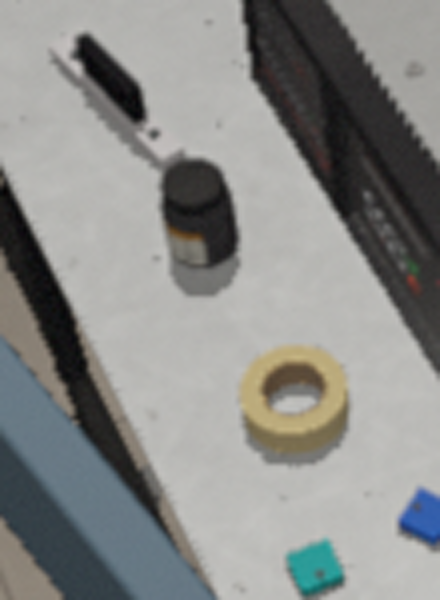

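View pics/b.png

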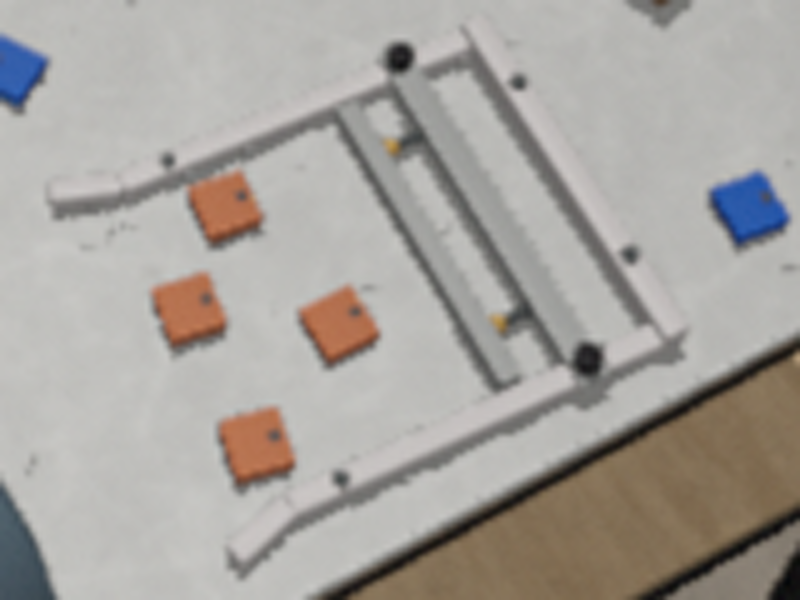

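The enlarged views show these features:
- **Straightedge:** the black rib runs from (80,38) to (143,110) in crop a, with its bar behind the jar's upper left. 
- **Frame:** the rail dots are at (168,160) and (341,477) in crop b, and the end-bar dots at (518,80) and (630,254).
- **Backstop:** its face runs from (338,108) to (497,388) in crop b.

The blue and teal plates are the decoys.

Run:
```python
from h import *
I,K,E=load("side0")
b=lambda p:np.array(p)/5+[295,275]-.4
a=lambda p:np.array(p)/4+[190,160]-.4
D={k:ray(K,E,b(p),z)[0] for k,p,z in[("rl",(168,160),.012),("rr",(341,477),.012),("el",(518,80),.012),("er",(630,254),.012),("tipL",(50,188),.012),("tipR",(232,552),.012),("bendR",(288,497),.012),("bsL",(338,108),.013),("bsR",(497,386),.013),("kl",(400,50),.025),("kr",(588,350),.025)]}
for k,v in D.items():print(k,v.round(4))
m=(D["rl"]+D["rr"])/2;e=(D["el"]+D["er"])/2;print("axis",np.arctan2(*(e-m)[[1,0]]),"perp",np.arctan2(*(D["rl"]-D["rr"])[[1,0]])-np.pi/2, np.arctan2(*(D["kl"]-D["kr"])[[1,0]])-np.pi/2,np.arctan2(*(D["bsL"]-D["bsR"])[[1,0]])-np.pi/2)
print("w rails",np.linalg.norm(D["rl"]-D["rr"]),np.linalg.norm(D["kl"]-D["kr"]))
for k,p,z in[("rib far top",(85,36),.047),("rib near top",(140,100),.047),("bar far",(55,50),.014),("bar near",(170,162),.014),("jar",(195,180),.066),("jarb",(203,250),.0),("tape",(294,385),.024)]:print(k,ray(K,E,a(p),z)[0].round(4))
```

```text
rl [ 0.5325 -0.2113  0.012 ]
rr [ 0.5238 -0.3826  0.012 ]
el [ 0.7021 -0.2524  0.012 ]
er [ 0.6961 -0.3539  0.012 ]
tipL [ 0.4768 -0.1983  0.012 ]
tipR [ 0.4658 -0.3892  0.012 ]
bendR [ 0.4991 -0.3796  0.012 ]
bsL [ 0.6173 -0.2253  0.013 ]
bsR [ 0.6062 -0.3796  0.013 ]
kl [ 0.6557 -0.2176  0.025 ]
kr [ 0.6468 -0.3881  0.025 ]
axis -0.03625204369173738 perp -0.05055725489450236 -0.05182594320263956 -0.07151467007235635
w rails 0.17158604520521695 0.17073908069502053
rib far top [0.4431 0.3109 0.047 ]
rib near top [0.4546 0.2356 0.047 ]
bar far [0.4257 0.3413 0.014 ]
bar near [0.4583 0.2028 0.014 ]
jar [0.4559 0.135  0.066 ]
jarb [0.4511 0.1315 0.    ]
tape [ 0.4547 -0.0145  0.024 ]
```

Request:
step_arm --plan '[[[0,0,0],[0,0,-0.12],0.085],[[0,0,0],[0,0,-0.12],0.085],[[0,0,0],[0,0,-0.12],0.085],[[0,0,0],[0,0,-0.12],0.085],[[0,0,0],[0,0,-0.12],0.085],[[0,0,0],[0,0,-0.12],0.085],[[0,0,0],[0,0,-0.12],0.085],[[0,0,0],[0,0,-0.12],0.085],[[0,0,0],[0,0,-0.12],0.085],[[0.0232,0.0243,-0.006],[0,0,0],0.085],[[0.0232,0.0243,-0.006],[0,0,0],0.085],[[0.0232,0.0243,-0.006],[0,0,0],0.085],[[0.0232,0.0243,-0.006],[0,0,0],0.085],[[0.0232,0.0243,-0.006],[0,0,0],0.085],[[0.0232,0.0243,-0.006],[0,0,0],0.085],[[0.0232,0.0243,-0.006],[0,0,0],0.085],[[0.0232,0.0243,-0.006],[0,0,0],0.085],[[0.0232,0.0243,-0.006],[0,0,0],0.085],[[0.0232,0.0243,-0.006],[0,0,0],0.085]]'

```text
time_s: 1.68
eef_pos: [0.5008, -0.2985, 0.3052]
eef_rot: [-3.141, -0.0, 1.522]
wrist_force: [0.4, -0.3, -0.2]
gripper_width: 0.0849
grip_force: 0.0
```

```bash
cat >> h.py <<'E'
def wrist(name):
    from rig import env
    from scipy.spatial.transform import Rotation as Ro
    o=env.get_obs();s=env.snapshot("wrist")
    T=np.eye(4);T[:3,:3]=Ro.from_euler("xyz",o["eef_rot"]).as_matrix();T[:3,3]=o["eef_pos"]
    E=np.linalg.inv(T@s["T_tool_cam"]);cv2.imwrite(f"pics/{name}.png",s["pixels"])
    np.savez(f"pics/{name}.npz",pixels=s["pixels"],K=s["K"],extrinsics=E)
    print(o["eef_pos"].round(4),o["eef_rot"].round(4),o["wrist_force"].round(2));return s["pixels"],s["K"],E
E
python3 -c "
from h import *
wrist('w1')"
```

```text
[ 0.5008 -0.2985  0.3052] [-3.1410e+00 -4.0000e-04  1.5218e+00] [ 0.42 -0.29 -0.15]
```

View pics/w1.png

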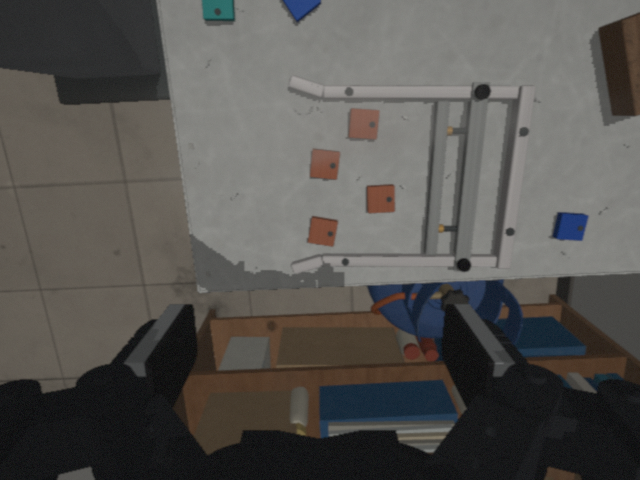

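The wrist view shows the frame square-on. The rail dots are at (349,91) and (346,262), the end-bar dots at (524,131) and (510,232), and the backstop face at (437,102) to (427,254). The four coupons lie between the rails. I'll refine the frame pose from the dots and rail edges.

Run:
```python
from h import *
I,K,E=load("w1");g=cv2.cvtColor(I,cv2.COLOR_BGR2GRAY).astype(float)
def dot(p,z,r=6):
    x,y=p;w=g[y-r:y+r+1,x-r:x+r+1];w=np.clip(130-w,0,None)
    Y,X=np.mgrid[-r:r+1,-r:r+1];q=np.array([x+(w*X).sum()/w.sum(),y+(w*Y).sum()/w.sum()]);P=ray(K,E,q,z)[0];print(q.round(1),P.round(4));return P
rl,rr,el,er=[dot(p,.012) for p in[(349,91),(346,262),(524,131),(510,232)]]
kl,kr=[dot(p,.025,11) for p in[(482,91),(463,265)]]
an=lambda v:np.arctan2(v[1],v[0])
print("perp",an(rl-rr)-np.pi/2,an(el-er)-np.pi/2,an(kl-kr)-np.pi/2,"axis",an((el+er)-(rl+rr)), "sides",an(kl-rl),an(kr-rr))
for n,p,z in[("tipL",(290,80),.012),("tipR",(293,270),.012),("bendLo",(323,86),.012),("bendRi",(323,256),.012),("bsL",(437,102),.013),("bsR",(427,253),.013),("endcL",(535,87),.012)]:print(n,ray(K,E,p,z)[0].round(4))
h=cv2.cvtColor(I,cv2.COLOR_BGR2HSV);m=cv2.inRange(h,(0,100,80),(18,255,255))
for c in cv2.findContours(m[:300],0,2)[0]:
    if 400<cv2.contourArea(c)<1500:
        r=cv2.minAreaRect(c);print("coupon",ray(K,E,r[0],.009)[0].round(4),np.round(r[1:][0],1),r[2])
```

```text
[348.8  91.7] [ 0.5332 -0.2123  0.012 ]
[345.1 261.5] [ 0.5245 -0.3841  0.012 ]
[523.5 131.5] [ 0.7027 -0.2574  0.012 ]
[509.8 231.5] [ 0.6975 -0.3589  0.012 ]
[481.   92.2] [ 0.6543 -0.2191  0.025 ]
[462.1 263.6] [ 0.645  -0.3874  0.025 ]
perp -0.050890272490530464 -0.05126679676135848 -0.05496487938228389 axis -0.05813229982298737 sides -0.05620114665655402 -0.02750429657870585
tipL [ 0.478  -0.1991  0.012 ]
tipR [ 0.4682 -0.3911  0.012 ]
bendLo [ 0.5089 -0.206   0.012 ]
bendRi [ 0.5012 -0.3768  0.012 ]
bsL [ 0.6172 -0.2257  0.013 ]
bsR [ 0.6114 -0.3783  0.013 ]
endcL [ 0.7099 -0.2166  0.012 ]
coupon [ 0.5015 -0.3499  0.009 ] [25.3 25.6] 9.462321281433105
coupon [ 0.5626 -0.318   0.009 ] [27. 26.] 90.0
coupon [ 0.5065 -0.2829  0.009 ] [22. 26.] 90.0
```

Request:
step_arm --plan '[[[0.0382,-0.0057,0.0027],[0,0,0],0.085],[[0.0382,-0.0057,0.0027],[0,0,0],0.085],[[0.0382,-0.0057,0.0027],[0,0,0],0.085],[[0.0382,-0.0057,0.0027],[0,0,0],0.085],[[0.0382,-0.0057,0.0027],[0,0,0],0.085],[[0.0382,-0.0057,0.0027],[0,0,0],0.085],[[0.0382,-0.0057,0.0027],[0,0,0],0.085],[[0.0382,-0.0057,0.0027],[0,0,0],0.085],[[0.0382,-0.0057,0.0027],[0,0,0],0.085],[[0.0382,-0.0057,0.0027],[0,0,0],0.085],[[0.0382,-0.0057,0.0027],[0,0,0],0.085],[[0.0382,-0.0057,0.0027],[0,0,0],0.085],[[0.0382,-0.0057,0.0027],[0,0,0],0.085],[[0,0,0],[0,0,-0.12],0.085],[[0,0,0],[0,0,-0.12],0.085],[[0,0,0],[0,0,0],0.085]]'

```text
time_s: 3.07
eef_pos: [0.4496, 0.2004, 0.2696]
eef_rot: [-3.141, 0.0, 1.768]
wrist_force: [0.0, -0.5, 0.0]
gripper_width: 0.0848
grip_force: 0.0
```

```bash
python3 -c "
from h import *
I,K,E=wrist('w2')
g=cv2.cvtColor(I,cv2.COLOR_BGR2GRAY)
print(proj(K,E,[[.449,.273,.047],[.449,.273,.014]]))"
```

```text
[0.4496 0.2004 0.2696] [-3.1405e+00  1.0000e-04  1.7683e+00] [ 0.03 -0.52  0.01]
[[336.57768972 109.53235107]
 [335.12798481 109.49593993]]
```

View pics/w2.png

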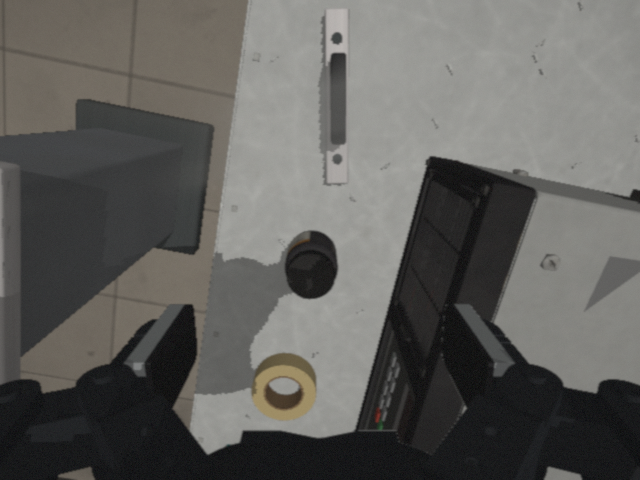

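The bar is seen from above at (326–348, 9–185), with its holes at (337,38) and (337,159). The jar is at (311,265), and the box corner is to the right at (430,160).

Run:
```python
from h import *
I,K,E=load("w2");g=cv2.cvtColor(I,cv2.COLOR_BGR2GRAY).astype(float)
an=lambda v:np.arctan2(v[1],v[0])
def dot(p,z,r=7):
    x,y=p;w=g[y-r:y+r+1,x-r:x+r+1];w=np.clip(120-w,0,None)
    Y,X=np.mgrid[-r:r+1,-r:r+1];q=np.array([x+(w*X).sum()/w.sum(),y+(w*Y).sum()/w.sum()]);P=ray(K,E,q,z)[0];print(q.round(1),P.round(4));return P
a,b=dot((337,38),.014),dot((337,159),.014)
print("mid",(a+b)/2,an(a-b)-np.pi/2)
c=ray(K,E,[(327,9),(348,9),(347,185),(326,185)],.014);print(c.round(4),c.mean(0))
print("edges",[an(v)-np.pi/2 for v in(c[0]-c[3],c[1]-c[2])])
# rib mask in rows
for y in(65,80,95,110,125,138):
    r=g[y,322:356];d=np.where(r<110)[0];print(y,322+d.min(),322+d.max(),r.astype(int).tolist() if y==95 else "")
Is,Ks,Es=load("side0")
print("box bottom",ray(Ks,Es,[(312,268),(252,160)],0).round(3))
for z in(.1,.15,.2):print(z,ray(K,E,(430,160),z).round(3),ray(Ks,Es,(249,140),z).round(3))
```

```text
[336.4  37.9] [0.4381 0.3296 0.014 ]
[336.8 158.9] [0.4594 0.2313 0.014 ]
mid [0.44877008 0.28043041 0.014     ] 0.21400146808751952
[[0.4259 0.3494 0.014 ]
 [0.4429 0.3528 0.014 ]
 [0.4736 0.2098 0.014 ]
 [0.4546 0.206  0.014 ]] [0.44927031 0.27947494 0.014     ]
edges [np.float64(0.19746521153857066), np.float64(0.21165915678009184)]
65 323 345 
80 322 345 
95 325 345 [111, 111, 112, 109, 111, 114, 115, 108, 92, 80, 80, 81, 81, 81, 81, 81, 82, 82, 82, 82, 81, 82, 82, 97, 130, 152, 153, 153, 153, 155, 154, 154, 156, 154]
110 325 345 
125 325 345 
138 325 345 
box bottom [[ 0.553 -0.09   0.   ]
 [ 0.574  0.335  0.   ]]
0.1 [[0.519 0.252 0.1  ]] [[0.566 0.312 0.1  ]]
0.15 [[0.505 0.255 0.15 ]] [[0.549 0.258 0.15 ]]
0.2 [[0.491 0.258 0.2  ]] [[0.532 0.204 0.2  ]]
```

Request:
step_arm --plan '[[[0.0261,0.005,0],[0,0,-0.01],0.085],[[0.0261,0.005,0],[0,0,0],0.085],[[0.0261,0.005,0],[0,0,0],0.085],[[0,0,0.035],[0,0,0],0.085],[[0,0,0.035],[0,0,0],0.085],[[0,0,0.035],[0,0,0],0.085],[[0,0,0.035],[0,0,0],0.085],[[0,0,0.035],[0,0,0],0.085],[[0,0,0.025],[0,0,0],0.085],[[0,0,0.015],[0,0,0],0.085],[[0,0,0.01],[0,0,0],0.085],[[0,0,0.008],[0,0,0],0.085],[[0,0,0],[0,0,0],0.085],[[0,0,0],[0,0,0],0.085]]' --squeeze 100

```text
time_s: 4.28
eef_pos: [0.4502, 0.2793, 0.0377]
eef_rot: [3.141, -0.0, 1.77]
wrist_force: [0.5, -0.0, -0.3]
gripper_width: 0.0848
grip_force: 0.0
```

Request:
step_arm --plan '[[[0,0,0],[0,0,0],0.03],[[0,0,0],[0,0,0],0.03],[[0,0,0],[0,0,0],0.03],[[0,0,0],[0,0,0],0.03],[[0,0,0],[0,0,0],0.0],[[0,0,0],[0,0,0],0.0],[[0,0,0],[0,0,0],0.0],[[0,0,0],[0,0,0],0.0],[[0,0,0],[0,0,0],0.0],[[0,0,0],[0,0,0],0.0]]'

```text
time_s: 5.12
eef_pos: [0.45, 0.2795, 0.0377]
eef_rot: [3.141, -0.0, 1.772]
wrist_force: [-0.6, -0.0, 5.1]
gripper_width: 0.0102
grip_force: 98.8
```

Request:
step_arm --plan '[[[0,0,-0.006],[0,0,0],0.0],[[0,0,-0.014],[0,0,0],0.0],[[0,0,-0.025],[0,0,0],0.0],[[0,0,-0.025],[0,0,0],0.0],[[0,0,-0.025],[0,0,0],0.0],[[0,0,-0.025],[0,0,0],0.0],[[0,0,0],[0,0,0],0.0],[[0,0,0],[0,0,0],0.0]]'

```text
time_s: 5.78
eef_pos: [0.4503, 0.2796, 0.1584]
eef_rot: [3.139, -0.0, 1.772]
wrist_force: [-0.2, 0.1, -1.9]
gripper_width: 0.0099
grip_force: 97.9
```

Request:
step_arm --plan '[[[0,0,0],[0,0,0.0843],0.0],[[0,0,0],[0,0,0.0843],0.0],[[0,0,0],[0,0,0.0843],0.0],[[-0.0337,0.0012,0],[0,0,0],0.0],[[-0.0337,0.0012,0],[0,0,0],0.0],[[-0.0337,0.0012,0],[0,0,0],0.0],[[-0.0337,0.0012,0],[0,0,0],0.0],[[-0.0337,0.0012,0],[0,0,0],0.0],[[-0.0337,0.0012,0],[0,0,0],0.0],[[-0.0337,0.0012,0],[0,0,0],0.0],[[-0.0337,0.0012,0],[0,0,0],0.0],[[-0.0337,0.0012,0],[0,0,0],0.0],[[-0.0337,0.0012,0],[0,0,0],0.0],[[-0.0337,0.0012,0],[0,0,0],0.0],[[-0.0337,0.0012,0],[0,0,0],0.0],[[-0.0337,0.0012,0],[0,0,0],0.0],[[-0.0337,0.0012,0],[0,0,0],0.0],[[-0.0337,0.0012,0],[0,0,0],0.0],[[-0.0337,0.0012,0],[0,0,0],0.0],[[-0.0337,0.0012,0],[0,0,0],0.0]]'

```text
time_s: 7.45
eef_pos: [0.4387, -0.2944, 0.1548]
eef_rot: [-3.139, -0.003, 1.519]
wrist_force: [0.7, -0.6, -1.9]
gripper_width: 0.0101
grip_force: 97.8
```

Run:
```python
from h import *
from rig import env
I,K,E=wrist('w3')
s=env.snapshot("side");cv2.imwrite("pics/s3.png",s["pixels"]);np.savez("pics/s3.npz",**s)
c=s["pixels"][250:410,230:450]
o=np.vstack([cv2.resize(I,(400,300)),cv2.resize(c,(400,291))])
cv2.imwrite("pics/m3.png",np.hstack([cv2.resize(I[:,:],(480,360)),cv2.resize(c,(320,233+127))]) )
```

```text
[ 0.4387 -0.2944  0.1548] [-3.1387e+00 -2.9000e-03  1.5185e+00] [ 0.65 -0.59 -1.88]
```

View pics/w3.png

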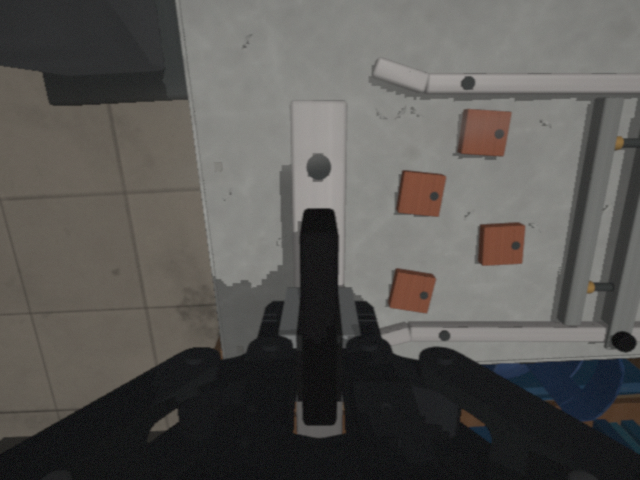

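The held bar's far corners are at (293,101) and (347,101), with its near end at (296..344, 433). The hole is at (318,167), the left rail edge runs along y≈75 to 95, and the coupons are undisturbed. I'll compute the bar's yaw and lateral offset relative to the frame.

Run:
```python
from h import *
I,K,E=load("w3");g=cv2.cvtColor(I,cv2.COLOR_BGR2GRAY).astype(float)
an=lambda v:np.arctan2(v[1],v[0]);z=.1548-.0237
# subpixel edges of bar on rows
for name,lo,hi,sg,rows in(("L",280,304,1,range(108,200,6)),("R",336,358,-1,range(108,270,6))):
    P=[]
    for y in rows:
        d=sg*np.diff(cv2.GaussianBlur(g[y-2:y+3,lo:hi],(3,3),0).mean(0));i=d.argmax();P.append((lo+i+.5,y))
    P=np.array(P);Q=ray(K,E,P,z);k=np.polyfit(Q[:,1],Q[:,0],1);print(name,"yaw",-np.arctan(k[0]),P[[0,-1]].tolist(),Q[[0,-1]].round(4).tolist(),np.std(Q[:,0]-np.polyval(k,Q[:,1])))
c=ray(K,E,[(293,101),(347,101),(344,433),(296,433)],z);print(c.round(4))
print("edges yaw",an(c[1]-c[0]),an(c[0]-c[3])-np.pi/2)
def dot(p,z,r=7,t=120):
    x,y=p;w=g[y-r:y+r+1,x-r:x+r+1];w=np.clip(t-w,0,None)
    Y,X=np.mgrid[-r:r+1,-r:r+1];q=np.array([x+(w*X).sum()/w.sum(),y+(w*Y).sum()/w.sum()]);return ray(K,E,q,z)[0]
h=dot((318,167),z,15,120);print("hole",h)
rl,rr=dot((468,83),.012,8),dot((445,336),.012,7)
print("rails",rl,rr,"yaw",an(rl-rr)-np.pi/2)
b=ray(K,E,[(598,100),(562,322)],.013);print("bs",b.round(4))
hs=cv2.cvtColor(I,cv2.COLOR_BGR2HSV);m=cv2.inRange(hs,(0,90,50),(20,255,255))
O=np.array([.615,-.3025]);R=np.array([[np.cos(.052),np.sin(-.052)],[np.sin(.052),np.cos(.052)]])
for q in cv2.findContours(m[:330,380:540],0,2)[0]:
    if cv2.contourArea(q)>800:
        q=q.reshape(-1,2)+[380,0];W=ray(K,E,q,.010)[:,:2]-O;F=W@R.T;print("coupon F",F.min(0).round(4),F.max(0).round(4))
for n,p in(("hole",h),("c",c.mean(0)),("rl",rl),("rr",rr)):print(n,(R@(p[:2]-O)).round(4))
```

```text
L yaw -0.0685084722328562 [[292.5, 108.0], [292.5, 198.0]] [[0.4332, -0.222, 0.1311], [0.431, -0.2538, 0.1311]] 0.00014046234101133356
R yaw -0.05022319006155285 [[344.5, 108.0], [342.5, 264.0]] [[0.4513, -0.2229, 0.1311], [0.4485, -0.2807, 0.1311]] 0.00010375425107428676
[[ 0.4335 -0.2197  0.1311]
 [ 0.4522 -0.2206  0.1311]
 [ 0.4464 -0.3598  0.1311]
 [ 0.4253 -0.3588  0.1311]]
edges yaw -0.051458271348602015 -0.059340257562434884
hole [ 0.4411361  -0.24325606  0.1311    ]
rails [ 0.53333655 -0.21179321  0.012     ] [ 0.52452019 -0.38410531  0.012     ] yaw -0.0511205048677128
bs [[ 0.6132 -0.2259  0.013 ]
 [ 0.608  -0.377   0.013 ]]
coupon F [-0.127  -0.0687] [-0.096  -0.0357]
coupon F [-0.068  -0.0319] [-0.0371 -0.0025]
coupon F [-0.1249  0.003 ] [-0.0945  0.0324]
coupon F [-0.0872  0.0427] [-0.0573  0.0705]
hole [-0.1767  0.0501]
c [-0.1761  0.0036]
rl [-0.0863  0.0863]
rr [-0.0861 -0.0862]
```

Request:
step_arm --plan '[[[0,0,0.027],[0,0,0],0.0],[[0,0,0.027],[0,0,0],0.0],[[0,0,0.027],[0,0,0],0.0],[[0,0,0.02],[0,0,0],0.0],[[0,0,0.009],[0,0,0],0.0],[[0,0,0.003],[0,0,0],0.0],[[0,0,0.002],[0,0,0],0.0],[[0,0,0],[0,0,0],0.0],[[0,0,0],[0,0,0],0.0]]'

```text
time_s: 8.3
eef_pos: [0.4409, -0.2944, 0.0433]
eef_rot: [3.14, 0.001, 1.519]
wrist_force: [0.8, -0.4, -1.4]
gripper_width: 0.0104
grip_force: 97.9
```

Request:
step_arm --plan '[[[0,0,0.002],[0,0,0],0.0],[[0,0,0.001],[0,0,0],0.0],[[0,0,0.001],[0,0,0],0.0],[[0,0,0],[0,0,0],0.0],[[0,0,0],[0,0,0],0.0],[[0,0,0],[0,0,0],0.0]]'

```text
time_s: 8.8
eef_pos: [0.4403, -0.2939, 0.0383]
eef_rot: [3.142, 0.0, 1.519]
wrist_force: [0.1, 0.5, -1.4]
gripper_width: 0.0099
grip_force: 97.9
```

Run:
```python
from rig import env
import cv2,numpy as np
from h import *
wrist("w4")
s=env.snapshot("side");cv2.imwrite("pics/s4.png",cv2.resize(s["pixels"][270:410,250:450],None,fx=4,fy=4,interpolation=cv2.INTER_CUBIC))
```

```text
[ 0.4403 -0.2939  0.0383] [3.1415e+00 1.0000e-04 1.5189e+00] [ 0.05  0.53 -1.4 ]
```

View pics/s4.png

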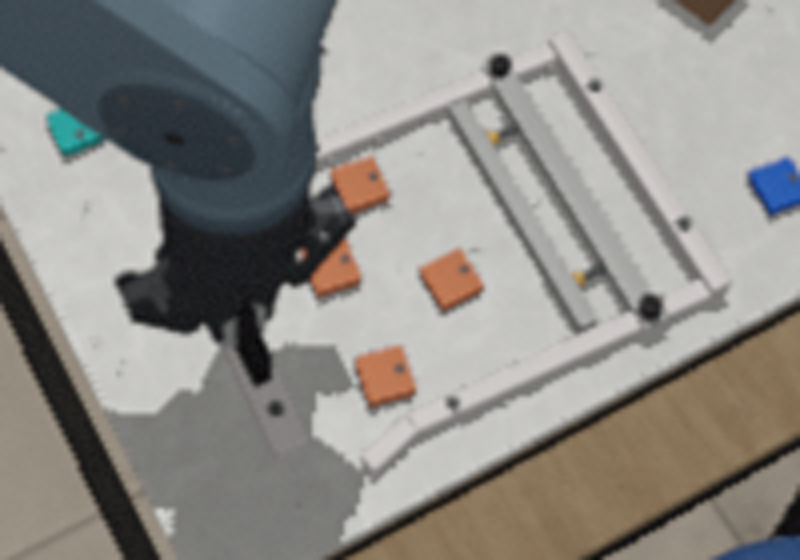

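The bar stands low in front of the mouth (hole at (276,408)), level and parallel to the backstop. All four coupons are ahead of it, so I'll start pushing.

Request:
step_arm --plan '[[[0,0.005,0],[0,0,0],0.0],[[0,0.005,0],[0,0,0],0.0],[[0,0.005,0],[0,0,0],0.0],[[0,0.005,0],[0,0,0],0.0],[[0,0.005,0],[0,0,0],0.0],[[0,0.004,0],[0,0,0],0.0],[[0,0.002,0],[0,0,0],0.0],[[0,0.002,0],[0,0,0],0.0],[[0,0.002,0],[0,0,0],0.0],[[0,0.002,0],[0,0,0],0.0],[[0,0.002,0],[0,0,0],0.0],[[0,0.002,0],[0,0,0],0.0],[[0,0.002,0],[0,0,0],0.0],[[0,0.002,0],[0,0,0],0.0],[[0,0.002,0],[0,0,0],0.0],[[0,0.002,0],[0,0,0],0.0],[[0,0.002,0],[0,0,0],0.0],[[0,0.002,0],[0,0,0],0.0]]'

```text
time_s: 10.4
eef_pos: [0.4933, -0.2965, 0.0382]
eef_rot: [-3.142, -0.0, 1.519]
wrist_force: [0.3, -0.0, -2.2]
gripper_width: 0.0101
grip_force: 97.9
```

Request:
step_arm --plan '[[[0,0.002,0],[0,0,0],0.0],[[0,0.002,0],[0,0,0],0.0],[[0,0.002,0],[0,0,0],0.0],[[0,0.002,0],[0,0,0],0.0],[[0,0.002,0],[0,0,0],0.0],[[0,0.002,0],[0,0,0],0.0],[[0,0.002,0],[0,0,0],0.0],[[0,0.002,0],[0,0,0],0.0],[[0,0.002,0],[0,0,0],0.0],[[0,0.002,0],[0,0,0],0.0],[[0,0.002,0],[0,0,0],0.0],[[0,0.002,0],[0,0,0],0.0],[[0,0.002,0],[0,0,0],0.0],[[0,0.002,0],[0,0,0],0.0],[[0,0.002,0],[0,0,0],0.0]]'

```text
time_s: 11.65
eef_pos: [0.5233, -0.2981, 0.0382]
eef_rot: [-3.141, -0.0, 1.519]
wrist_force: [-0.3, 1.1, -2.7]
gripper_width: 0.0099
grip_force: 97.9
```

Run:
```python
from h import *
from rig import env
I,K,E=wrist("w5")
s=env.snapshot("side");cv2.imwrite("pics/m5.png",np.hstack([cv2.resize(I[:360,240:],(400,360)),cv2.resize(s["pixels"][270:405,300:450],(400,360))]))
```

```text
[ 0.5233 -0.2981  0.0382] [-3.1414 -0.      1.519 ] [-0.33  1.06 -2.66]
```

View pics/m5.png

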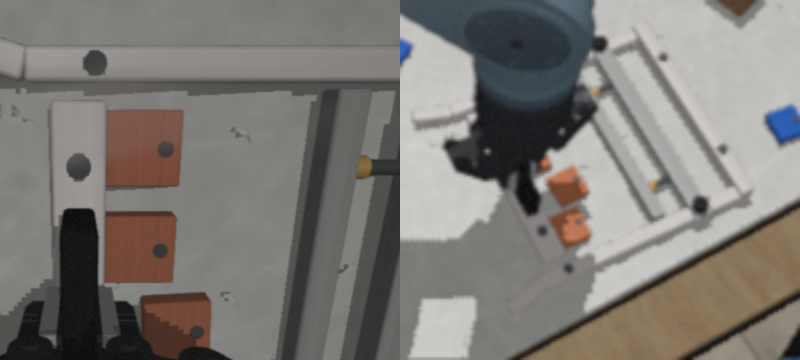

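The left half shows coupons 1 and 2 flat on the bar face, and coupon 3 about to meet it. The backstop is still well ahead, and the right half shows coupon 4 on the bar.

Request:
step_arm --plan '[[[0,0.002,0],[0,0,0],0.0],[[0,0.002,0],[0,0,0],0.0],[[0,0.002,0],[0,0,0],0.0],[[0,0.002,0],[0,0,0],0.0],[[0,0.002,0],[0,0,0],0.0],[[0,0.002,0],[0,0,0],0.0],[[0,0.002,0],[0,0,0],0.0],[[0,0.002,0],[0,0,0],0.0],[[0,0.002,0],[0,0,0],0.0],[[0,0.002,0],[0,0,0],0.0],[[0,0.002,0],[0,0,0],0.0],[[0,0.002,0],[0,0,0],0.0],[[0,0.002,0],[0,0,0],0.0],[[0,0.002,0],[0,0,0],0.0],[[0,0.002,0],[0,0,0],0.0],[[0,0.002,0],[0,0,0],0.0],[[0,0.002,0],[0,0,0],0.0],[[0,0.002,0],[0,0,0],0.0],[[0,0.001,0],[0,0,0],0.0],[[0,0.001,0],[0,0,0],0.0]]'

```text
time_s: 13.42
eef_pos: [0.5612, -0.3001, 0.0382]
eef_rot: [-3.142, 0.0, 1.519]
wrist_force: [-1.4, 0.1, -1.7]
gripper_width: 0.0102
grip_force: 97.9
```

Run:
```python
from h import *
I,K,E=wrist("w6")
g=cv2.cvtColor(I,cv2.COLOR_BGR2GRAY);cv2.imwrite("pics/m6.png",I[60:360,240:])
```

```text
[ 0.5612 -0.3001  0.0382] [-3.1415  0.      1.519 ] [-1.38  0.1  -1.67]
```

View pics/m6.png

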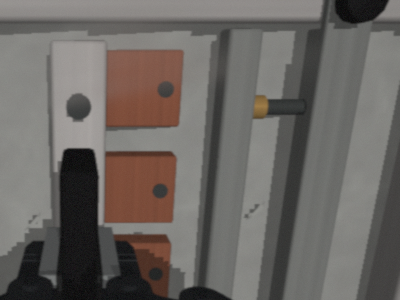

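The gap from the row to the backstop is about 30 px (about 10 mm), and coupons 1–3 are flat on the bar.

Request:
step_arm --plan '[[[0,0.001,0],[0,0,0],0.0],[[0,0.001,0],[0,0,0],0.0],[[0,0.001,0],[0,0,0],0.0],[[0,0.001,0],[0,0,0],0.0],[[0,0.001,0],[0,0,0],0.0],[[0,0.001,0],[0,0,0],0.0],[[0,0.0005,0],[0,0,0],0.0],[[0,0.0005,0],[0,0,0],0.0],[[0,0.0005,0],[0,0,0],0.0],[[0,0.0005,0],[0,0,0],0.0],[[0,0,0],[0,0,0],0.0]]'

```text
time_s: 14.38
eef_pos: [0.5692, -0.3005, 0.0382]
eef_rot: [3.141, 0.0, 1.519]
wrist_force: [-0.6, 0.3, -1.6]
gripper_width: 0.01
grip_force: 97.9
```

Request:
step_arm --plan '[[[0,0.0005,0],[0,0,0],0.0],[[0,0.0005,0],[0,0,0],0.0],[[0,0,0],[0,0,0],0.0]]'

```text
time_s: 14.63
eef_pos: [0.5702, -0.3005, 0.0382]
eef_rot: [3.141, -0.0, 1.519]
wrist_force: [-1.2, -0.4, -2.1]
gripper_width: 0.01
grip_force: 97.9
```

Request:
step_arm --plan '[[[0,0.0005,0],[0,0,0],0.0],[[0,0.0005,0],[0,0,0],0.0],[[0,0,0],[0,0,0],0.0]]'

```text
time_s: 14.88
eef_pos: [0.5712, -0.3006, 0.0382]
eef_rot: [3.141, -0.0, 1.519]
wrist_force: [-0.1, 0.1, -2.3]
gripper_width: 0.0101
grip_force: 97.9
```

Request:
step_arm --plan '[[[0,0.0005,0],[0,0,0],0.0],[[0,0.0005,0],[0,0,0],0.0],[[0,0,0],[0,0,0],0.0]]'

```text
time_s: 15.13
eef_pos: [0.5722, -0.3007, 0.0382]
eef_rot: [3.141, -0.0, 1.519]
wrist_force: [-0.2, -0.1, -1.5]
gripper_width: 0.0104
grip_force: 97.9
```

Request:
step_arm --plan '[[[0,0.0005,0],[0,0,0],0.0],[[0,0.0005,0],[0,0,0],0.0],[[0,0,0],[0,0,0],0.0]]'

```text
time_s: 15.38
eef_pos: [0.5732, -0.3007, 0.0382]
eef_rot: [3.142, -0.0, 1.519]
wrist_force: [-1.0, -0.2, -3.1]
gripper_width: 0.0098
grip_force: 97.9
```

Request:
step_arm --plan '[[[0,0.0005,0],[0,0,0],0.0],[[0,0.0005,0],[0,0,0],0.0],[[0,0,0],[0,0,0],0.0]]'

```text
time_s: 15.63
eef_pos: [0.5742, -0.3008, 0.0382]
eef_rot: [3.141, 0.0, 1.519]
wrist_force: [-0.4, 0.3, -1.1]
gripper_width: 0.0102
grip_force: 97.9
```

Request:
step_arm --plan '[[[0,0.0005,0],[0,0,0],0.0],[[0,0.0005,0],[0,0,0],0.0],[[0,0,0],[0,0,0],0.0]]'

```text
time_s: 15.88
eef_pos: [0.5752, -0.3008, 0.0382]
eef_rot: [3.141, 0.0, 1.519]
wrist_force: [-0.3, 0.5, -2.7]
gripper_width: 0.0102
grip_force: 97.9
```

Request:
step_arm --plan '[[[0,0.0005,0],[0,0,0],0.0],[[0,0.0005,0],[0,0,0],0.0],[[0,0,0],[0,0,0],0.0]]'

```text
time_s: 16.13
eef_pos: [0.5758, -0.3008, 0.0381]
eef_rot: [-3.141, -0.0, 1.519]
wrist_force: [-2.6, 0.4, -1.7]
gripper_width: 0.0102
grip_force: 97.9
```

Run:
```python
from h import *
from rig import env
I,K,E=wrist("w7")
np.set_printoptions(precision=2)
O=np.array([.615,-.3025]);R=np.array([[np.cos(.052),np.sin(-.052)],[np.sin(.052),np.cos(.052)]])
o=env.get_obs();print("tcp F",R@(o["eef_pos"][:2]-O), o["wrist_force"])
cv2.imwrite("pics/m7.png",cv2.resize(I[80:230,330:530],None,fx=4,fy=4,interpolation=cv2.INTER_CUBIC))
```

```text
[ 0.5758 -0.3008  0.0381] [-3.1410e+00 -2.0000e-04  1.5188e+00] [-2.56  0.41 -1.66]
tcp F [-0.04 -0.  ] [-2.24  0.17 -0.21]
```

View pics/m7.png

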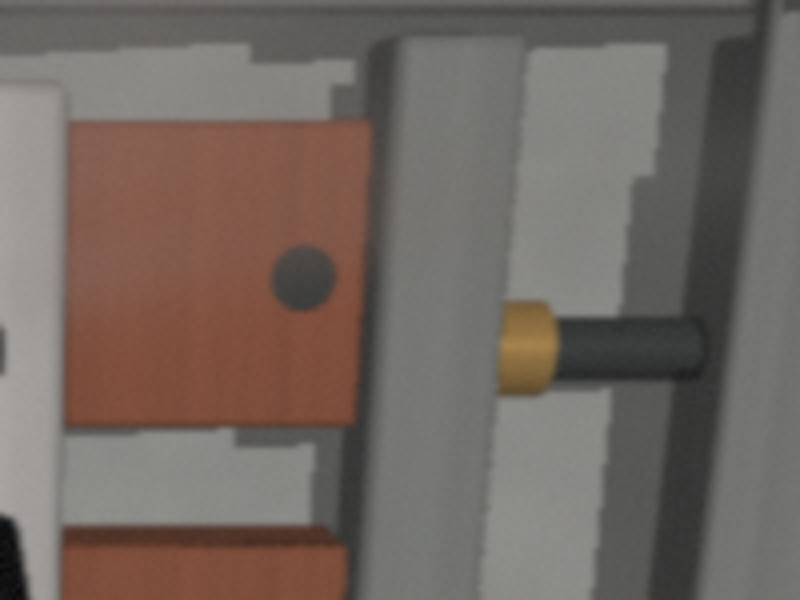

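Coupon 1 now touches the backstop face at about (370,270), and the force is starting to rise. I'll press in small steps.

Request:
step_arm --plan '[[[0,0.00025,0],[0,0,0],0.0],[[0,0.00025,0],[0,0,0],0.0],[[0,0.00025,0],[0,0,0],0.0],[[0,0.00025,0],[0,0,0],0.0],[[0,0,0],[0,0,0],0.0]]'

```text
time_s: 16.6
eef_pos: [0.5766, -0.3008, 0.038]
eef_rot: [-3.14, -0.0, 1.519]
wrist_force: [-5.2, 0.6, -0.6]
gripper_width: 0.01
grip_force: 98.1
```

Request:
step_arm --plan '[[[0,0.00025,0],[0,0,0],0.0],[[0,0.00025,0],[0,0,0],0.0],[[0,0,0],[0,0,0],0.0]]'

```text
time_s: 16.85
eef_pos: [0.5768, -0.3008, 0.038]
eef_rot: [-3.14, -0.0, 1.519]
wrist_force: [-6.1, 0.8, 0.1]
gripper_width: 0.0103
grip_force: 98.2
```

Request:
step_arm --plan '[[[0,0.00025,0],[0,0,0],0.0],[[0,0.00025,0],[0,0,0],0.0],[[0,0.00025,0],[0,0,0],0.0],[[0,0.00025,0],[0,0,0],0.0],[[0,0,0],[0,0,0],0.0]]'

```text
time_s: 17.27
eef_pos: [0.5773, -0.3008, 0.0378]
eef_rot: [-3.139, -0.001, 1.519]
wrist_force: [-7.3, 0.1, 1.0]
gripper_width: 0.01
grip_force: 98.3
```

Request:
step_arm --plan '[[[0,0.00025,0],[0,0,0],0.0],[[0,0.00025,0],[0,0,0],0.0],[[0,0,0],[0,0,0],0.0]]'

```text
time_s: 17.52
eef_pos: [0.5775, -0.3008, 0.0378]
eef_rot: [-3.138, -0.001, 1.519]
wrist_force: [-8.9, 0.4, 2.6]
gripper_width: 0.01
grip_force: 98.4
```

Request:
step_arm --plan '[[[0,0.00025,0],[0,0,0],0.0],[[0,0.00025,0],[0,0,0],0.0],[[0,0.00025,0],[0,0,0],0.0],[[0,0,0],[0,0,0],0.0]]'

```text
time_s: 17.85
eef_pos: [0.5779, -0.3009, 0.0378]
eef_rot: [-3.137, -0.001, 1.519]
wrist_force: [-10.4, 1.3, 3.8]
gripper_width: 0.0101
grip_force: 98.6
```

Request:
step_arm --plan '[[[0,0,0],[0,0,0],0.0],[[0,0,0],[0,0,0],0.0],[[0,0,0],[0,0,0],0.0],[[0,0,0],[0,0,0],0.0]]'

```text
time_s: 18.18
eef_pos: [0.5779, -0.3008, 0.0378]
eef_rot: [-3.137, -0.001, 1.519]
wrist_force: [-10.9, -0.1, 2.7]
gripper_width: 0.0101
grip_force: 98.6
```

Request:
step_arm --plan '[[[0,0,0],[0,0,0],0.0],[[0,0,0],[0,0,0],0.0],[[0,0,0],[0,0,0],0.0],[[0,0,0],[0,0,0],0.0],[[0,0,0],[0,0,0],0.0],[[0,0,0],[0,0,0],0.0],[[0,0,0],[0,0,0],0.0],[[0,0,0],[0,0,0],0.0],[[0,0,0],[0,0,0],0.0],[[0,0,0],[0,0,0],0.0],[[0,0,0],[0,0,0],0.0],[[0,0,0],[0,0,0],0.0]]'

```text
time_s: 19.18
eef_pos: [0.5778, -0.3009, 0.0378]
eef_rot: [-3.137, -0.001, 1.519]
wrist_force: [-11.3, 0.7, 2.7]
gripper_width: 0.0101
grip_force: 98.6
```

Run:
```python
from h import *
from rig import env
O=np.array([.615,-.3025]);R=np.array([[np.cos(.052),np.sin(-.052)],[np.sin(.052),np.cos(.052)]])
S=[("wrist",)+wrist("w8")]
for n in("side","scene"):
    s=env.snapshot(n);np.savez(f"pics/{n}8.npz",**s);S.append((n,s["pixels"],s["K"],s["extrinsics"]))
for n,I,K,E in S:
    h=cv2.cvtColor(I,cv2.COLOR_BGR2HSV);m=cv2.inRange(h,(0,90,50),(20,255,255))
    m=cv2.morphologyEx(m,cv2.MORPH_OPEN,np.ones((2,2),np.uint8))
    for c in cv2.findContours(m,0,2)[0]:
        if cv2.contourArea(c)<15: continue
        F=(ray(K,E,c.reshape(-1,2),.010)[:,:2]-O)@R.T
        if abs(F[:,0].mean())<.12 and abs(F[:,1].mean())<.09:
            r=cv2.minAreaRect((F*1000).astype(np.float32));print(n,cv2.contourArea(c),F.min(0).round(4),F.max(0).round(4),np.round(r[1],1),round(r[2],1))
```

```text
[ 0.5778 -0.3009  0.0378] [-3.1372e+00 -1.1000e-03  1.5190e+00] [-11.35   0.73   2.74]
wrist 35.0 [-0.0266 -0.0663] [-0.0255 -0.0566] [0.9 9.6] 1.1
wrist 1737.5 [-0.0222 -0.0297] [ 0.0007 -0.0019] [22.9 27.8] 0.2
wrist 4767.0 [-0.0268  0.0039] [0.0007 0.0332] [29.4 27.5] 90.0
wrist 262.5 [0.0134 0.0463] [0.0186 0.0545] [4.8 8.4] 5.3
wrist 5458.0 [-0.0269  0.0432] [0.0006 0.0704] [27.4 27.1] 0.1
side 116.0 [-0.0259 -0.072 ] [-0.0004 -0.0427] [28.7 25.9] 87.6
side 92.0 [-0.0258 -0.0385] [-0.0012 -0.0093] [24.6 29.1] 0.1
scene 308.5 [-0.024  -0.0751] [-0.0003 -0.0096] [65.6 23.5] 89.7
scene 15.5 [-0.0105 -0.0039] [-0.0013  0.0082] [12.8  7.1] 56.4
```

All four coupons are square, with their fronts aligned within about 1 mm, and the 11 N has been held for over a second. Now I'll ease off slowly.

Request:
step_arm --plan '[[[0,-0.0003,0],[0,0,0],0.0],[[0,-0.0003,0],[0,0,0],0.0],[[0,-0.0003,0],[0,0,0],0.0],[[0,-0.0003,0],[0,0,0],0.0],[[0,-0.0003,0],[0,0,0],0.0],[[0,-0.0003,0],[0,0,0],0.0],[[0,-0.0003,0],[0,0,0],0.0],[[0,-0.0003,0],[0,0,0],0.0],[[0,-0.0003,0],[0,0,0],0.0],[[0,-0.0003,0],[0,0,0],0.0],[[0,-0.0003,0],[0,0,0],0.0],[[0,-0.0003,0],[0,0,0],0.0],[[0,-0.0003,0],[0,0,0],0.0],[[0,-0.0003,0],[0,0,0],0.0],[[0,-0.0003,0],[0,0,0],0.0],[[0,-0.0003,0],[0,0,0],0.0],[[0,-0.0005,0],[0,0,0],0.0],[[0,-0.0005,0],[0,0,0],0.0],[[0,-0.0005,0],[0,0,0],0.0],[[0,-0.0005,0],[0,0,0],0.0]]'

```text
time_s: 21.0
eef_pos: [0.5732, -0.3008, 0.0384]
eef_rot: [3.141, 0.0, 1.519]
wrist_force: [0.1, 0.4, -1.7]
gripper_width: 0.01
grip_force: 98.0
```

Request:
step_arm --plan '[[[0,-0.0005,0],[0,0,0],0.0],[[0,-0.001,0],[0,0,0],0.0],[[0,-0.002,0],[0,0,0],0.0],[[0,-0.003,0],[0,0,0],0.0],[[0,-0.004,0],[0,0,0],0.0],[[0,-0.006,0],[0,0,0],0.0],[[0,-0.008,0],[0,0,0],0.0],[[0,-0.008,0],[0,0,0],0.0],[[0,-0.008,0],[0,0,0],0.0],[[0,-0.008,0],[0,0,0],0.0],[[0,-0.008,0],[0,0,0],0.0],[[0,-0.008,0],[0,0,0],0.0],[[0,-0.008,0],[0,0,0],0.0],[[0,-0.008,0],[0,0,0],0.0],[[0,-0.008,0],[0,0,0],0.0],[[0,-0.008,0],[0,0,0],0.0],[[0,-0.008,0],[0,0,0],0.0],[[0,-0.008,0],[0,0,0],0.0],[[0,-0.008,0],[0,0,0],0.0],[[0,0,0],[0,0,0],0.0]]'

```text
time_s: 22.67
eef_pos: [0.451, -0.294, 0.0379]
eef_rot: [-3.14, -0.001, 1.518]
wrist_force: [0.6, 0.2, -2.0]
gripper_width: 0.0102
grip_force: 98.0
```

Request:
step_arm --plan '[[[0,-0.005,0],[0,0,0],0.0],[[0,-0.005,0],[0,0,0],0.0],[[0,0,0.0005],[0,0,0],0.0],[[0,0,0],[0,0,0],0.0],[[0,0,0],[0,0,0],0.0],[[0,0,0],[0,0,0],0.0]]'

```text
time_s: 23.17
eef_pos: [0.443, -0.294, 0.0377]
eef_rot: [3.141, 0.0, 1.519]
wrist_force: [0.7, -0.3, -1.6]
gripper_width: 0.0102
grip_force: 98.2
```

Request:
step_arm --plan '[[[0,0,0.0005],[0,0,0],0.0],[[0,0,0],[0,0,0],0.0],[[0,0,0],[0,0,0],0.0]]'

```text
time_s: 23.42
eef_pos: [0.443, -0.2941, 0.0377]
eef_rot: [3.141, 0.0, 1.519]
wrist_force: [-1.4, 2.1, 5.3]
gripper_width: 0.0099
grip_force: 99.1
```

Contact with the worktop. I'll release in stages, then rise.

Request:
step_arm --plan '[[[0,0,-0.0003],[0,0,0],0.02],[[0,0,0],[0,0,0],0.03],[[0,0,0],[0,0,0],0.05],[[0,0,0],[0,0,0],0.06],[[0,0,0],[0,0,0],0.06],[[0,0,0],[0,0,0],0.06],[[0,0,-0.01],[0,0,0],0.06],[[0,0,-0.02],[0,0,0],0.06],[[0,0,-0.03],[0,0,0],0.06],[[0,0,-0.03],[0,0,0],0.06],[[0,0,-0.03],[0,0,0],0.06],[[0,0,-0.03],[0,0,0],0.06],[[0,0,-0.03],[0,0,0],0.06],[[0,0,0],[0,0,0],0.06],[[0,0,0],[0,0,0],0.06],[[0,0,0],[0,0,0],0.06]]'

```text
time_s: 24.75
eef_pos: [0.4424, -0.2937, 0.2175]
eef_rot: [-3.142, -0.0, 1.519]
wrist_force: [0.7, 0.4, -1.2]
gripper_width: 0.0602
grip_force: 0.0
```

Run:
```python
from h import *
O=np.array([.615,-.3025]);R=np.array([[np.cos(.052),np.sin(-.052)],[np.sin(.052),np.cos(.052)]])
I,K,E=wrist("w9")
h=cv2.cvtColor(I,cv2.COLOR_BGR2HSV);m=cv2.inRange(h,(0,90,50),(20,255,255))
for c in cv2.findContours(m,0,2)[0]:
    if cv2.contourArea(c)<150: continue
    F=(ray(K,E,c.reshape(-1,2),.010)[:,:2]-O)@R.T
    if abs(F[:,0].mean())<.12 and abs(F[:,1].mean())<.09:
        r=cv2.minAreaRect((F*1000).astype(np.float32));print(F.min(0).round(4),F.max(0).round(4),np.round(r[1],1),round(r[2],1))
# straightedge holes: expected around frame x -0.173, y +-0.05
g=cv2.cvtColor(I,cv2.COLOR_BGR2GRAY)
for s in(1,-1):
    P=O+R.T@np.array([-.172,.050*s]);p=proj(K,E,[[*P,.014]])[0]
    x,y=p.round().astype(int);print(p)
    if 12<=x<628 and 12<=y<468:
        w=(g[y-12:y+13,x-12:x+13]<110).astype(np.uint8);M=cv2.moments(w,True)
        if M['m00']:q=(x-12+M['m10']/M['m00'],y-12+M['m01']/M['m00']);print("hole",(R@(ray(K,E,q,.014)[0,:2]-O)).round(4),M['m00'])
```

```text
[ 0.4424 -0.2937  0.2175] [-3.1416 -0.      1.5189] [ 0.71  0.4  -1.21]
[-0.0322 -0.0661] [-0.0014 -0.0372] [30.8 28.9] 0.1
[-0.0322 -0.0328] [-0.0015 -0.0037] [30.8 29.1] 0.2
[-0.0322  0.0038] [-0.0015  0.0321] [30.6 28.3] 0.2
[-0.0317  0.0438] [-0.0018  0.0702] [29.9 26.4] 0.1
[320.05030187 138.02974561]
hole [-0.1723  0.051 ] 102.0
[319.85734489 259.7987434 ]
hole [-0.171  -0.0487] 316.0
```

```bash
python3 -c "
from rig import env
print(env.job_done())"
```

```text
the job is handed in; nothing more can be done
None
```

The job is handed in with no verdict returned; in the last picture all four coupons stand square and flush at the backstop (pressed at about 11 N wrist force for over 1 s) and the straightedge is flat on the worktop about 0.17 m in front of it, but I viewed 11 pictures, one over the limit of 10.

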